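Load the film magazine and bolt it in

TASK

Load the sheet-film magazine into the exposing station: push it along the plate with your fingertips, without lifting it, straight down the middle of the lane until its nose is fully home against the stops in the head, touching neither of the two velvet-faced guides with the magazine or your fingers, because rubbed velvet sheds lint onto the film. Then push the slide bolt by its thumb tab fully shut behind the magazine, and leave everything else on the worktop where it stands.

Things in the scene. Friction and masses are not known exactly. Their poses are not given: they have to be found in the camera images.
- station: fixed exposing station: grey plate 478 x 236 mm, 4 mm thick, on the worktop, with a bare loading table (x -280 to -50 mm), a lane between two guides (x 0 to 104) and a box-shaped head 66 mm high (x 104 to 198). Origin: middle of the lane's mouth, underside of the plate. +x points down the lane into the head, +y left looking that way, z up
- home (a point): point on the plate's top, station x = 60 mm, y = 0, where the magazine's origin lies when it is home: nose against two rubber stops inside the head (station x = 135 mm), nose about 30 mm under the head's roof (34 mm above the plate), tail 15 mm outside the lane's mouth (x = -15 mm). Axes as the station's
- magazine: sheet-film magazine: black flat box 150 long (its x, +x = nose) x 120 wide (y) x 26 mm high, flat upright side faces, about 0.45 kg. Loose, flat on the loading table, nose roughly toward the lane but off-centre and askew. Origin: centre of its underside. Tail = its -x face. Slides with ordinary friction, stays where it is left
- guide_near: guide on the lane's +y side (nearer the robot): aluminium bar 104 x 12 mm, 20 mm high above the plate, black velvet on its face toward the lane. Origin on the plate at the mouth end, station y = +69 mm. Clear lane between the velvet faces 136 mm (station y -68 to +68), so 8 mm each side of the magazine
- guide_far: the same guide on the lane's -y side (farther from the robot); origin on the plate at the mouth end, station y = -69 mm
- bolt (a joint): slide bolt at the lane's mouth, far (-y) side: steel bar in a dark bracket (24 mm high above the plate, station x -46 to -8, y -96 to -76 mm). 0 = drawn out, 0.024 m = fully shut. Slides along station +y, in behind the tail of a magazine that is home (5 mm between them). Friction about 1.5 N, no spring, stays where it is left; starts drawn out or nearly
- bolt_tab (a point): centre of the outer (-y) face of the bolt's upright thumb tab, the face to push on: 24 mm wide along station x, 34 mm high (from 13 to 47 mm above the worktop), tab 8 mm thick. Moves with the bolt: station x = -27 mm, y = -134 mm with the bolt drawn out, -110 mm when shut; 30 mm above the worktop
- loupe: bystander: black focusing loupe 46 mm across, 58 mm high, standing on the worktop at the left; origin at the centre of its underside
- cassette_1: bystander: 35 mm film cassette standing on end, 25 x 28 x 51 mm, at the left; origin at the centre of its underside
- spare_cassette: bystander: another film cassette standing on end, 25 x 28 x 51 mm, on the station's plate outside the near guide; origin at the centre of its underside
- timer: bystander: small white timer 44 x 66 x 69 mm, behind the station; origin at the centre of its underside
- developing_tank: bystander: white developing tank 70 mm across, 91 mm high, at the back left; origin at the centre of its underside
- reel: bystander: steel film reel 66 mm across, 40 mm high, at the left; origin at the centre of its underside
- clip_1: bystander: film clip 20 x 68 x 19 mm lying at the left; origin at the centre of its underside
- clip_2: bystander: film clip 20 x 68 x 19 mm lying at the left; origin at the centre of its underside

How it is judged:
By the outcome, as a careful person would: the job done as asked, in the order asked, and still so for the second after the job is handed in, with the robot touching nothing.
It also fails if it takes over 72 s, if anything falls off the work surface, if the arm or the gripper's body presses on something with over 40 N, if the wrist force passes 120 N, or if a joint passes its speed limit or range.

ROBOT

A 7-joint arm with a two-finger parallel gripper is mounted at the origin on the work surface; the furniture and walls round the work are solid. World frame = base frame: x ahead of the robot, y to its left, z up, the work surface at z = 0. Lengths are in m, angles in rad, forces in N, time in s.
With the tool pointing down it reaches from about 0.4 to 0.85 m from the base axis. Payload 10.4 kg.
Tool frame: the origin (TCP) lies midway between the tips of the shut fingers; the grasp point (between the pads) lies 19 mm behind it; z points along the fingers, y is the line along which they close (so a half turn about z gives the same grasp; the last joint's range is limited). The gripper opens to 87 mm and grips with 3 to 60 N. Pads are 19 mm wide; open, the fingers measure 117 mm over their backs; the gripper's body (75 mm by 190 mm) begins 51 mm behind the grasp point.
Start: joints at [1.289, 0.332, -0.065, 1.46, 0.022, 1.35, -0.088], TCP at [0.16, -0.604, 0.223] pointing down, gripper open.
Joint ranges: [-2.6, 2.6], [-0.5, 2.12], [-1.47, 1.34], [0.16, 2.42], [-1.27, 4.41], [0.06, 2.06], [-2.6, 2.6]. Speed limits (rad/s): [2.22, 2.22, 2.79, 2.79, 3.14, 3.14, 3.14].

INTERFACE

Orientations are given as a unit quaternion [x, y, z, w].
In Python, from bench import r gives the robot as it stands.
- The arm moves only by the tool move_arm, never from a script. Its argument "targets" is a list of rows, each a list of 3 entries, a list of its own where there are three numbers: the shift along the tool's x, y, z in cm, then the turn, a rotation vector about the tool's x, y, z in rad, then the opening in per cent of the stroke, from 0 (shut) to 100 (fully open). In form: [[[x, y, z], [wx, wy, wz], gripper], ...]. A call has 1 to 20 rows; each row shifts and turns the commanded pose from where the row before left it, along the tool's axes as they then stand; what a row does not reach is not made up. A row lasts 1/8 s, in which the tool goes at most 62.5 mm and 10.7 degrees, less where a joint would pass 70% of its speed; a pose out of reach is approached as far as the arm can. A call with a gripper value outside its range is refused whole. The fingers move at their own pace and stop on an object; "grip_force" is the grip in N (left out, the last holds). Time passes only in rows, so rows that do not move let the fingers close. It gives the time, the measured TCP pose, the force, the opening and the grip force at its end, in the units of the state.
- r.read_state(): the state, without advancing time (a new reading comes with each control period).
- r.camera(name): name is "side" or "top" or "wrist"; returns a dict with "image" (480x640x3 uint8, blue, green, red), "vertical_fov" (degrees; the focal length in pixels is half the picture's height over the tangent of half this angle, whatever the lens; pixels are square), "cx", "cy" (the principal point, pixels), "k1" (the pictures are not rectified: a ray, as slopes to the right and down, at radius r is drawn at 1 + k1 r^2 times it, then the intrinsics apply), "cam_to_world" (4x4, takes a point from camera to world coordinates). Camera axes: x right, y down, z forward; pixel columns grow to the right and rows downward; lengths in m; the calibration is good to about 2 mm. A picture is of the moment at which its call begins. There is no depth.
- r.close_job(): hands the job in; it is judged then, once.
The state is a dict: "time": time; "joint_positions": joint angles; "joint_vel": joint speeds; "joint_torque": joint torques, N m; "ee_pos": TCP position; "eef_rot": TCP orientation; "ft_force": force on the tool from outside, world axes, zero at the start; "torque": the same for the moment, N m; "width": finger opening in m; "grip_force": force on a finger pad.
Only numpy, scipy, OpenCV 4.12 (cv2) and the standard library are available. Lean on these libraries where they do the work, as an engineer would, in place of code of your own. Each camera call takes 0.05 s, during which the arm holds its last target. There are 200 camera calls.

## Working session

There is one attempt and no reset: what is moved stays moved. The work goes in short steps, Python scripts to look and compute and a tool call to move; the robot and the scene stay as the last step left them, time stands still between calls to the robot, and variables do not carry over. Pictures are saved under pics/ and viewed, at most 13 in all, crops included, and the job is handed in when it is done.

Besides the shell and the picture viewer there is one more tool, called as name(argument=value, ...) on one line, values as JSON. move_arm: Moves the arm, as the interface text tells. Its arguments: {"type":"object","properties":{"targets":{"type":"array"},"grip_force":{"type":"number"}},"required":["targets"]}

```bash
ls; mkdir -p pics; cat > h.py <<'E'
import numpy as np, cv2
from bench import r
def cam(n,f=None):
    c=r.camera(n)
    if f: cv2.imwrite('pics/'+f,c['image'])
    return c
def K(c):
    f=240/np.tan(np.radians(c['vertical_fov'])/2)
    return np.array([[f,0,c['cx']],[0,f,c['cy']],[0,0,1]]),np.array([c['k1'],0,0,0,0.])
def proj(c,P):
    k,d=K(c);M=np.linalg.inv(c['cam_to_world'])
    return cv2.projectPoints(np.array(P,float).reshape(-1,1,3),cv2.Rodrigues(M[:3,:3])[0],M[:3,3],k,d)[0].reshape(-1,2)
def back(c,uv,z):
    k,d=K(c);p=cv2.undistortPoints(np.array(uv,float).reshape(-1,1,2),k,d).reshape(-1,2)
    T=np.array(c['cam_to_world']);D=np.c_[p,np.ones(len(p))]@T[:3,:3].T
    o=T[:3,3];return o+D*((z-o[2])/D[:,2])[:,None]
E
python3 - <<'E'
from h import *
for n in ['top','side']:
    c=cam(n,n+'0.png');print(n,c['vertical_fov'],c['cx'],c['cy'],c['k1'],np.round(c['cam_to_world'],3).tolist())
print(r.read_state())
E
```

```text
pics
top 57.85589369325877 323.23319875134075 238.79874090731923 -0.04604824602970169 [[0.025, -0.993, 0.115, 0.442], [-0.999, -0.027, -0.017, 0.072], [0.02, -0.115, -0.993, 0.974], [0.0, 0.0, 0.0, 1.0]]
side 55.19412479252371 322.13269121530294 238.5773610255943 0.017475361801267138 [[0.917, -0.283, 0.28, 0.24], [-0.398, -0.618, 0.678, -0.594], [-0.019, -0.734, -0.679, 0.733], [0.0, 0.0, 0.0, 1.0]]
{'time': 0.1, 'joint_positions': array([ 1.28943433,  0.33280206, -0.06468774,  1.4608859 ,  0.0216018 ,
        1.34989396, -0.0884983 ]), 'joint_vel': array([-1.78115886e-03, -2.44735386e-03,  9.57484664e-04, -2.45014562e-03,
       -4.54115535e-04, -1.25092843e-05, -2.19405915e-03]), 'joint_torque': array([ 1.15403986e-03, -6.24549365e+01,  2.44387327e-02, -3.90718138e+01,
       -6.14791433e-02,  3.65928013e-02,  7.76793763e-05]), 'ee_pos': array([ 0.15982402, -0.60384919,  0.22182396]), 'eef_rot': array([ 9.91641074e-01,  1.29025433e-01, -1.15735262e-04, -6.36495755e-04]), 'ft_force': array([ 0.32532365, -0.47345175,  0.09447083]), 'torque': array([-0.02978349,  0.00409721,  0.01052412]), 'grip_force': 0.0, 'width': 0.08682628963128441}
```

View pics/top0.png

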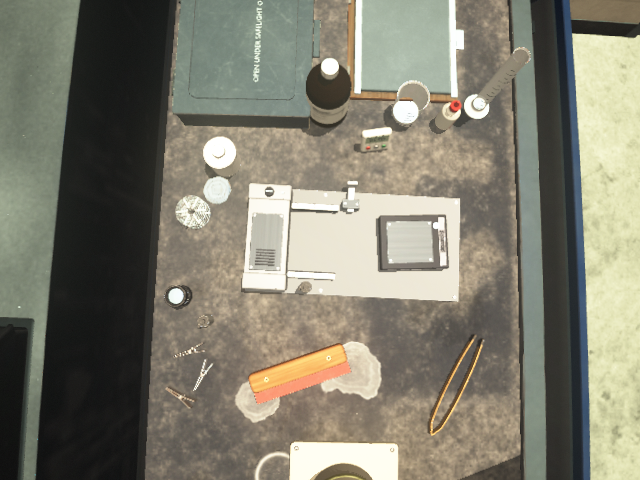

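View pics/side0.png

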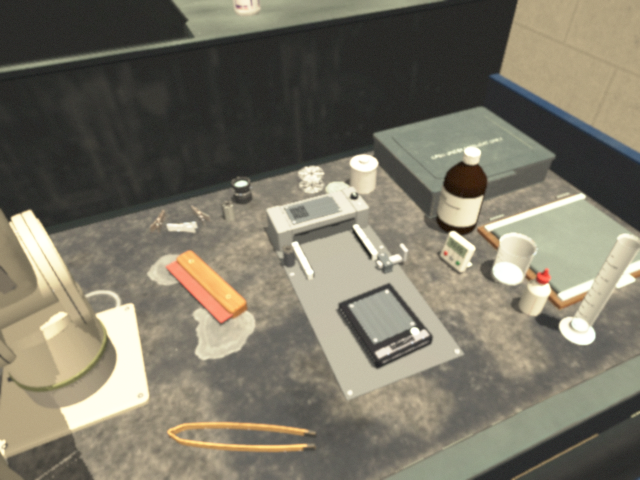

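```bash
python3 - <<'E'
import cv2
a=cv2.imread('pics/top0.png')[172:312,232:472]
cv2.imwrite('pics/c1.png',cv2.resize(a,None,fx=3.3333,fy=3.3333,interpolation=cv2.INTER_CUBIC))
b=cv2.imread('pics/side0.png')[180:400,260:470]
cv2.imwrite('pics/c2.png',cv2.resize(b,None,fx=2.7,fy=2.7,interpolation=cv2.INTER_CUBIC))
E
```

```text
(no output)
```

View pics/c1.png

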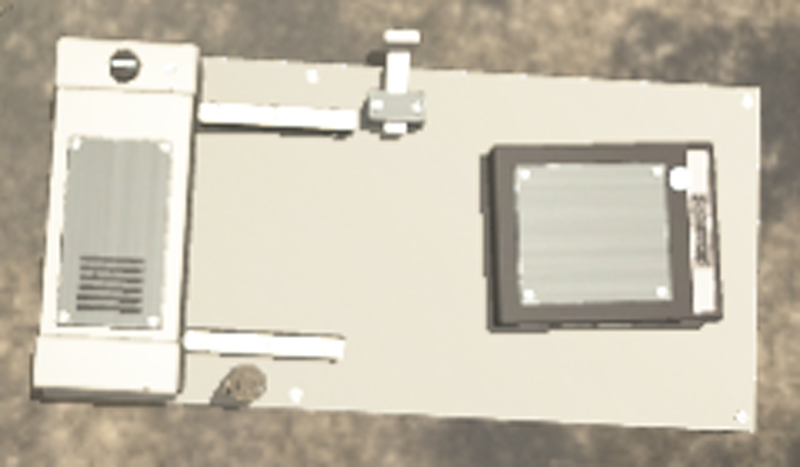

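View pics/c2.png

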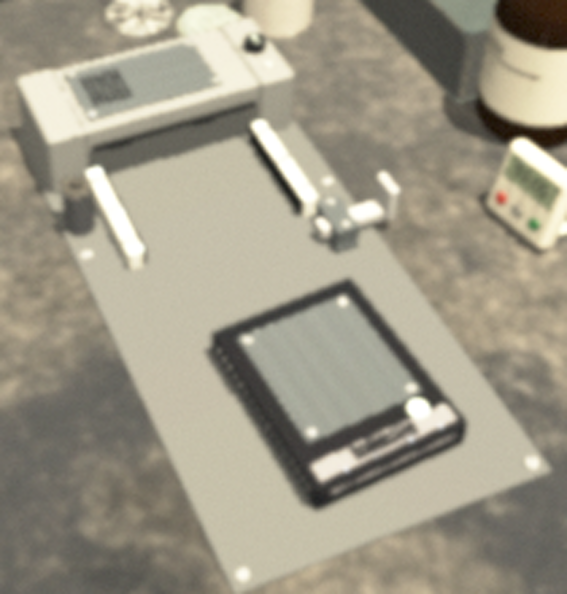

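Top crop: plate's tail corners at about (760,88) and (754,432), magazine corners about (495,147),(712,144),(720,318),(492,325). Side crop: plate corners (550,470),(238,593). Fit coarsely.

```bash
cat > fit.py <<'E'
from h import *
from scipy.optimize import least_squares
t=cam('top');s=cam('side')
T=lambda p:(np.array(p)+.5)/3.33333-.5+[232,172]
S=lambda p:(np.array(p)+.5)/2.7-.5+[260,180]
def w(p,L):
    L=np.array(L,float)/1000;c,q=np.cos(p[2]),np.sin(p[2])
    return np.c_[p[0]+c*L[:,0]-q*L[:,1],p[1]+q*L[:,0]+c*L[:,1],L[:,2]]
obsT=[((760,88),(-280,-118,4)),((754,432),(-280,118,4))]
hT=[((57,37),(198,-118,0)),((199,45),(104,-118,0)),((182,398),(104,118,0))]
obsS=[((550,470),(-280,-118,4)),((238,593),(-280,118,4))]
hS=[((45,140),(104,118,0)),((292,75),(104,-118,0)),((20,80),(198,118,0))]
def f(p,full=False):
    R=[]
    for c,F,o,h in((t,T,obsT,hT),(s,S,obsS,hS)):
        L=[q[1] for q in o]+[(q[1][0],q[1][1],p[3]*1000) for q in h]
        R.append(proj(c,w(p,L))-[F(q[0]) for q in o+h])
    return np.concatenate(R).ravel()
p=least_squares(f,[.44,.15,1.57,.07],x_scale=[.1,.1,.1,.1],loss='soft_l1').x
print('station',p);print(np.round(f(p).reshape(-1,2),1).tolist())
mT=[((495,147),(75,-60)),((712,144),(-75,-60)),((720,318),(-75,60)),((492,325),(75,60))]
mS=[((350,283),(75,-60)),((465,420),(-75,-60)),((213,335),(75,60))]
def g(m):
    return np.concatenate([(proj(c,w(m,[(*q[1],30) for q in o]))-[F(q[0]) for q in o]).ravel() for c,F,o in((t,T,mT),(s,S,mS))])
m=least_squares(g,[.44,-.1,1.57],loss='soft_l1').x
print('mag',m);print(np.round(g(m).reshape(-1,2),1).tolist())
d=m[:2]-p[:2];c,q=np.cos(p[2]),np.sin(p[2])
print('mag in station mm',1000*(c*d[0]+q*d[1]),1000*(-q*d[0]+c*d[1]),np.degrees(m[2]-p[2]))
E
python3 fit.py
```

```text
station [0.54613713 0.02638783 1.54489806 0.05991628]
[[0.3, 0.3], [0.6, 0.6], [-0.8, -1.9], [0.3, -2.0], [-1.2, 2.6], [2.1, -0.9], [-0.3, -0.1], [-0.8, 2.9], [4.7, 0.0], [-3.8, 0.1]]
mag [ 0.54952042 -0.14230558  1.61096991]
[[-1.6, -0.1], [0.4, 0.0], [0.6, 1.9], [1.0, 0.9], [0.7, -4.0], [2.1, 0.1], [-0.8, -2.8]]
mag in station mm -168.5492194082864 -7.750538708047174 3.7856381322335935
```

move_arm(targets=[[[3.83, -1.61, 0], [0, 0, 0], 80], [[3.83, -1.61, 0], [0, 0, 0], 80], [[3.83, -1.61, 0], [0, 0, 0], 80], [[3.83, -1.61, 0], [0, 0, 0], 80], [[3.83, -1.61, 0], [0, 0, 0], 80], [[3.83, -1.61, 0], [0, 0, 0], 80], [[3.83, -1.61, 0], [0, 0, 0], 80], [[3.83, -1.61, 0], [0, 0, 0], 80], [[3.83, -1.61, 0], [0, 0, 0], 80], [[3.83, -1.61, 0], [0, 0, 0], 80], [[3.83, -1.61, 0], [0, 0, 0], 80], [[3.83, -1.61, 0], [0, 0, 0], 80], [[0, 0, 0], [0, 0, -0.169], 80], [[0, 0, 0], [0, 0, -0.169], 80], [[0, 0, 0], [0, 0, -0.169], 80], [[0, 0, 0], [0, 0, -0.169], 80], [[0, 0, 0], [0, 0, -0.169], 80], [[0, 0, 0], [0, 0, -0.169], 80], [[0, 0, 0], [0, 0, -0.169], 80], [[0, 0, 0], [0, 0, -0.169], 80]])

```text
time: 2.7
ee_pos: [0.5547, -0.2998, 0.2223]
eef_rot: [0.691, 0.723, -0.0, -0.0]
ft_force: [0.4, -0.0, -0.0]
width: 0.0694
grip_force: 0.0
```

```bash
cat >> h.py <<'E'
from scipy.spatial.transform import Rotation as Ro
def pose():
    s=r.read_state();R=Ro.from_quat(s['eef_rot']).as_matrix()
    return s,R,np.degrees(np.arctan2(R[1,0],R[0,0]))
E
python3 - <<'E'
from h import *
s,R,y=pose();print(s['time'],s['ee_pos'],y,R[:,2],s['joint_positions'],s['width'])
c=cam('wrist','w1.png');print(c['vertical_fov'],np.round(c['cam_to_world'],3).tolist())
E
```

```text
2.7 [ 0.55466216 -0.29984135  0.22229936] 92.60631416251756 [-4.27068900e-04  1.05990314e-04 -9.99999903e-01] [ 0.82906744  0.39558489 -0.53900185  1.42220722  0.20288699  1.3796053
  0.33110604] 0.06938466976084857
59.370601989851906 [[0.999, 0.043, 0.011, 0.552], [0.044, -0.963, -0.266, -0.228], [-0.001, 0.267, -0.964, 0.384], [0.0, 0.0, 0.0, 1.0]]
```

View pics/w1.png

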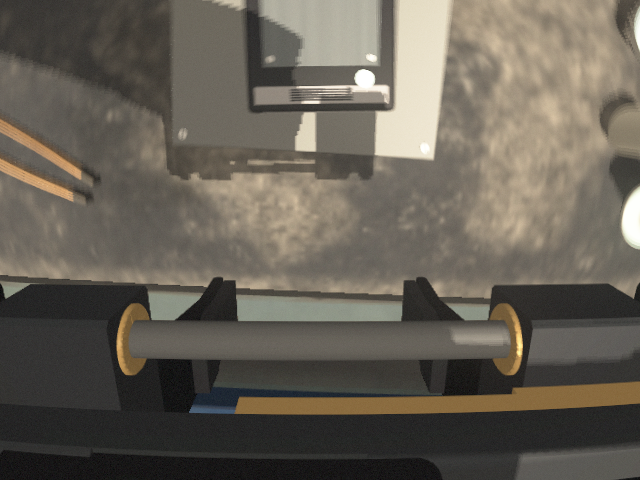

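Wrist view: the tail's bottom edge runs about (250,111)–(393,109), plate corners near (168,152) and (435,160). Next, a look further down over the lane.

move_arm(targets=[[[4, 0, -2], [0, 0, 0], 80], [[5, 0, -2], [0, 0, 0], 80], [[5, 0, -2], [0, 0, 0], 80], [[5, 0, -2], [0, 0, 0], 80], [[5, 0, 0], [0, 0, 0], 80], [[0, 0, 0], [0, 0, 0], 80], [[0, 0, 0], [0, 0, 0], 80]])

```text
time: 3.62
ee_pos: [0.5451, -0.0607, 0.3024]
eef_rot: [0.694, 0.72, -0.0, 0.0]
ft_force: [-0.1, -0.0, -0.2]
width: 0.0693
grip_force: 0.0
```

```bash
python3 - <<'E'
from h import *
import pickle
c=cam('wrist','w2.png');pickle.dump(c,open('w2.pkl','wb'));print(np.round(c['cam_to_world'],3).tolist(),r.read_state()['joint_vel'].max())
E
```

```text
[[0.999, 0.036, 0.009, 0.543], [0.037, -0.963, -0.267, 0.011], [-0.001, 0.267, -0.964, 0.464], [0.0, 0.0, 0.0, 1.0]] 0.010310482125129253
```

View pics/w2.png

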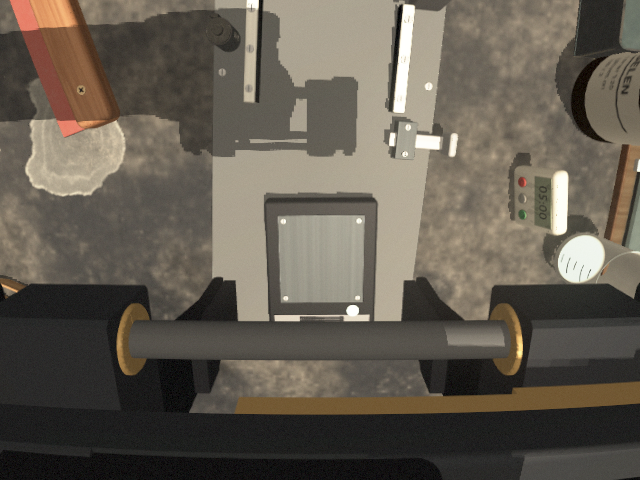

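The lane is visible: near guide u≈245–262, far guide u≈392–413, bolt tab (453,145), magazine nose top v≈198, sides u≈268–376. Read sub-pixel profiles.

```bash
python3 - <<'E'
import cv2,numpy as np
g=cv2.cvtColor(cv2.imread('pics/w2.png'),cv2.COLOR_BGR2GRAY).astype(int)
for v,a,b in[(20,238,270),(60,238,270),(90,238,270),(20,386,420),(60,386,420),(90,386,420),(170,205,220),(260,205,220),(60,425,450),(200,410,430),(260,400,425),(220,258,280),(280,258,280),(220,366,386),(280,366,386)]:
    print('row',v,a,g[v-1:v+2,a:b].mean(0).astype(int).tolist())
for u,a,b in[(250,90,110),(401,100,120),(453,125,165),(430,125,160),(290,190,210),(350,190,210),(403,112,165)]:
    print('col',u,a,g[a:b,u-1:u+2].mean(1).astype(int).tolist())
w=cv2.cvtColor(cv2.imread('pics/w1.png'),cv2.COLOR_BGR2GRAY).astype(int)
for u,a,b in[(270,80,120),(380,80,120),(200,140,165),(420,150,168)]: print('w1col',u,a,w[a:b,u-1:u+2].mean(1).astype(int).tolist())
for v,a,b in[(40,238,262),(85,238,262),(40,376,402),(85,376,402),(100,165,180),(100,430,450),(40,435,460)]: print('w1row',v,a,w[v-1:v+2,a:b].mean(0).astype(int).tolist())
E
```

```text
row 20 238 [94, 91, 92, 94, 94, 91, 93, 105, 172, 184, 188, 192, 193, 192, 190, 189, 193, 191, 178, 130, 56, 24, 20, 19, 71, 89, 91, 93, 93, 90, 92, 91]
row 60 238 [91, 91, 91, 92, 91, 91, 121, 166, 181, 186, 189, 188, 188, 186, 187, 188, 190, 168, 80, 32, 31, 29, 48, 92, 92, 93, 92, 92, 91, 92, 93, 93]
row 90 238 [90, 91, 91, 91, 90, 107, 174, 166, 154, 145, 128, 142, 151, 156, 172, 185, 159, 106, 32, 32, 34, 58, 83, 92, 91, 93, 92, 91, 92, 93, 91, 90]
row 20 386 [164, 162, 162, 163, 163, 162, 163, 163, 133, 90, 67, 27, 8, 13, 21, 103, 241, 254, 223, 239, 251, 251, 194, 244, 251, 249, 243, 240, 162, 164, 165, 163, 165, 164]
row 60 386 [166, 165, 165, 166, 165, 118, 88, 48, 25, 25, 43, 50, 232, 252, 253, 243, 252, 252, 217, 239, 252, 251, 250, 245, 166, 168, 167, 166, 167, 167, 168, 166, 168, 167]
row 90 386 [166, 155, 98, 92, 68, 45, 44, 49, 98, 212, 253, 255, 255, 255, 255, 255, 255, 255, 255, 255, 227, 165, 169, 168, 169, 170, 170, 168, 170, 170, 169, 170, 170, 171]
row 170 205 [90, 93, 95, 94, 95, 93, 97, 128, 158, 162, 161, 162, 161, 162, 161]
row 260 205 [95, 98, 99, 100, 96, 9
[... 2721 characters left out ...]
, 104, 104, 105, 103, 98, 90, 80, 63, 49, 49, 48, 51, 51, 50, 56, 58, 63, 63, 62, 62, 63]
w1row 40 376 [169, 153, 145, 128, 123, 100, 93, 95, 92, 93, 90, 93, 94, 95, 93, 91, 85, 103, 138, 158, 177, 200, 209, 221, 221, 221]
w1row 85 376 [194, 194, 195, 197, 195, 194, 195, 195, 196, 192, 181, 162, 134, 115, 106, 101, 96, 118, 158, 185, 204, 220, 225, 224, 225, 225]
w1row 100 165 [74, 73, 71, 70, 65, 68, 80, 91, 99, 103, 103, 104, 106, 105, 105]
w1row 100 430 [230, 229, 229, 228, 228, 229, 228, 229, 223, 206, 180, 148, 119, 113, 116, 117, 117, 116, 118, 114]
w1row 40 435 [224, 224, 225, 225, 225, 225, 225, 225, 225, 217, 206, 188, 175, 156, 139, 120, 125, 126, 126, 127, 129, 130, 129, 129, 129]
```

```bash
cat > fit2.py <<'E'
from h import *
import pickle
from scipy.optimize import least_squares
w2=pickle.load(open('w2.pkl','rb'));w1=dict(w2)
w1['cam_to_world']=np.array([[0.999,0.043,0.011,0.552],[0.044,-0.963,-0.266,-0.228],[-0.001,0.267,-0.964,0.384],[0,0,0,1]])
def loc(p,c,u,v,z):
    P=back(c,[(u,v)],z)[0,:2]-p[:2];a,b=np.cos(p[2]),np.sin(p[2])
    return np.array([a*P[0]+b*P[1],-b*P[0]+a*P[1]])*1000
def fit(F,x0):
    f=lambda p:[loc(p,c,u,v,z)[ax]-val for c,u,v,z,ax,val in F]
    p=least_squares(f,x0,loss='soft_l1',x_scale=[.01,.01,.01]).x
    print(p,np.round(f(p),1));return p
if __name__=='__main__':
    p=fit([(w2,u,v,.004,1,118) for u,v in((211.9,170),(211.9,260))]+[(w2,u,v,.004,1,-118) for u,v in((440.2,60),(422.6,200),(414.6,260))]
     +[(w2,u,v,.024,1,69) for u,v in((257.3,20),(255.6,60),(254.8,90))]+[(w2,u,v,.024,1,-69) for u,v in((400.8,20),(397.6,60),(394.3,90))]
     +[(w2,250,101.8,.024,0,0),(w2,401,112.4,.024,0,0)],[.546,.026,1.545])
    print('tab',loc(p,w2,453,132.7,.047),loc(p,w2,453,156,.047),loc(p,w2,457.5,145,.047))
    m2=[(w2,290,193.3,.004,0,75),(w2,350,192.2,.004,0,75)]+[(w2,u,v,.03,1,60) for u,v in((263.7,220),(267.2,280))]+[(w2,u,v,.03,1,-60) for u,v in((377,220),(375,280))]
    m1=[(w1,270,111.5,.004,0,-75),(w1,380,110.4,.004,0,-75)]+[(w1,u,v,.03,1,60) for u,v in((245.2,40),(247.5,85))]+[(w1,u,v,.03,1,-60) for u,v in((393.8,40),(393.8,85))]
    for F in (m2,m1,m1+m2):
        m=fit(F,[.55,-.142,1.61]);d=m[:2]-p[:2];a,b=np.cos(p[2]),np.sin(p[2])
        print('rel',1000*(a*d[0]+b*d[1]),1000*(-b*d[0]+a*d[1]),np.degrees(m[2]-p[2]))
    # bottle base, timer world
    print('bottle-ish',back(w2,[(572,85),(540,170),(515,165)],0.0))
E
python3 fit2.py
```

```text
[0.54672133 0.02547477 1.54110299] [-1.  -1.   0.2  0.8  0.9  0.7  0.9  0.6 -0.5 -1.1 -0.7  0.1 -0.1]
tab [ -15.87646992 -127.59416262] [ -38.26987583 -130.7190323 ] [ -27.27760878 -133.71241057]
[ 0.55052999 -0.14065068  1.62247143] [-0.1  0.1 -0.  -0.5 -0.1  0.6]
rel -165.93914987256184 -8.739075741247927 4.662068472642663
[ 0.54829842 -0.1439945   1.62583112] [ 0.  -0.  -1.1 -1.4  1.7  1. ]
rel -169.34774779542266 -6.60776014664915 4.85456436016349
[ 0.54983592 -0.14217627  1.6070588 ] [-2.5 -0.8  0.1 -0.9  2.9  1.5  0.9  2.1 -0.  -1.5 -0.  -0.4]
rel -167.48467471874395 -8.090603072379801 3.7789897631874707
bottle-ish [[ 0.81617647  0.06407905  0.        ]
 [ 0.79325829 -0.030105    0.        ]
 [ 0.76305492 -0.02609812  0.        ]]
```

move_arm(targets=[[[-4.5, 0.1, 4], [0, 0, -0.014], 80], [[-4.5, 0.1, 4], [0, 0, 0], 80], [[-4.5, 0.1, 4], [0, 0, 0], 80], [[-4.6, 0, 4], [0, 0, 0], 80], [[0, 0, 3.5], [0, 0, 0], 80], [[0, 0, 3.5], [0, 0, 0], 80], [[0, 0, 3], [0, 0, 0], 80], [[0, 0, 2], [0, 0, 0], 80], [[0, 0, 0], [0, 0, 0], 80], [[0, 0, 0], [0, 0, 0], 80]])

```text
time: 4.92
ee_pos: [0.5581, -0.2411, 0.0237]
eef_rot: [0.688, 0.726, 0.0, 0.001]
ft_force: [0.9, 0.3, 1.0]
width: 0.07
grip_force: 0.0
```

```bash
cat > st.py <<'E'
from h import *
p=np.array([.5467,.0255,1.5411])
s,R,y=pose();d=s['ee_pos'][:2]-p[:2];a,b=np.cos(p[2]),np.sin(p[2])
print('t',s['time'],'tcp',s['ee_pos'],'station x,y mm',1000*(a*d[0]+b*d[1]),1000*(-b*d[0]+a*d[1]),'yaw rel',y-np.degrees(p[2]),'F',s['ft_force'])
E
python3 st.py
```

```text
t 4.925 tcp [ 0.55808008 -0.24112449  0.02368423] station x,y mm -266.16904105069 -19.291671518233002 yaw rel 4.761895218645549 F [0.91866898 0.26481762 1.01225493]
```

move_arm(targets=[[[0, -0.3, 0.4], [0, 0, 0], 80], [[0, 0, 0.4], [0, 0, 0], 80], [[0.5, 0, 0], [0, 0, 0], 80], [[0.5, 0, 0], [0, 0, 0], 80], [[0.5, 0, 0], [0, 0, 0], 80], [[0.5, 0, 0], [0, 0, 0], 80], [[0.5, 0, 0], [0, 0, 0], 80], [[0, 0, 0], [0, 0, 0], 80]])

```text
time: 5.92
ee_pos: [0.5531, -0.2151, 0.0147]
eef_rot: [0.688, 0.726, 0.0, -0.0]
ft_force: [0.6, -0.2, 1.0]
width: 0.0696
grip_force: 0.3
```

```bash
python3 st.py; python3 - <<'E'
from h import *
import pickle
c=cam('wrist','w3.png');pickle.dump(c,open('w3.pkl','wb'))
E
```

```text
t 5.925 tcp [ 0.5531279  -0.21507953  0.01468022] station x,y mm -240.2825992451917 -13.56834099591698 yaw rel 4.831683679546728 F [ 0.61171042 -0.21588638  0.95966472]
```

View pics/w3.png

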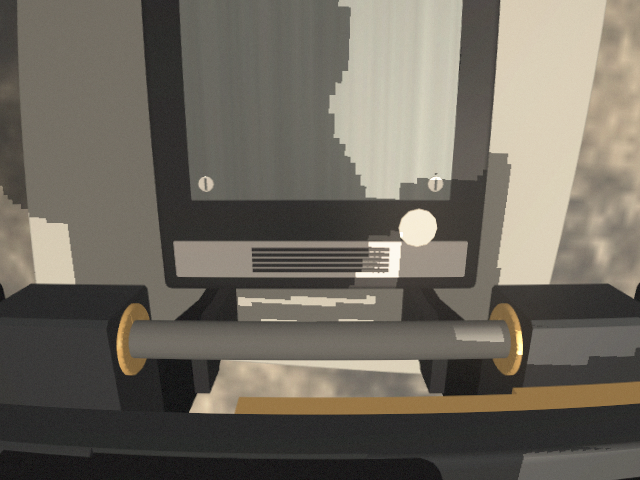

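Tail's top edge is at v≈288 from (168,288) to (480,288), fingertips just behind it; compute the mag pose from this.

```bash
cat > m3.py <<'E'
from fit2 import *
import sys
c=pickle.load(open(sys.argv[1],'rb'))
g=cv2.cvtColor(c['image'],cv2.COLOR_BGR2GRAY).astype(int)
if len(sys.argv)>2:
    for v,a,b in[(60,138,160),(200,152,172),(60,482,506),(200,472,500)]: print(v,a,g[v-1:v+2,a:b].mean(0).astype(int).tolist())
    for u,a,b in[(260,276,296),(390,276,296)]: print(u,a,g[a:b,u-1:u+2].mean(1).astype(int).tolist())
E
python3 m3.py w3.pkl 1
```

```text
60 138 [110, 111, 109, 109, 110, 109, 104, 48, 41, 42, 41, 43, 44, 44, 45, 46, 46, 44, 44, 44, 43, 43]
200 152 [112, 111, 111, 111, 87, 52, 44, 46, 47, 48, 47, 49, 48, 47, 50, 46, 49, 47, 46, 46]
60 482 [79, 77, 83, 81, 81, 79, 82, 81, 83, 79, 77, 73, 71, 64, 147, 200, 206, 207, 206, 206, 206, 206, 206, 207]
200 472 [62, 59, 59, 59, 61, 63, 57, 62, 59, 59, 59, 61, 84, 112, 117, 118, 117, 116, 117, 117, 117, 115, 118, 117, 118, 118, 117, 117]
260 276 [144, 94, 48, 47, 50, 47, 46, 48, 48, 47, 43, 44, 69, 104, 112, 112, 113, 111, 111, 113]
390 276 [248, 181, 97, 95, 95, 95, 95, 94, 95, 89, 83, 75, 87, 110, 115, 116, 115, 113, 115, 114]
```

```bash
cat > m4.py <<'E'
from fit2 import *
p=np.array([.5467,.0255,1.5411])
c=pickle.load(open('w3.pkl','rb'))
m=fit([(c,144.5,60,.03,1,60),(c,156.2,200,.03,1,60),(c,495.6,60,.03,1,-60),(c,484.2,200,.03,1,-60),(c,260,288,.03,0,-75),(c,390,288,.03,0,-75)],[.55,-.14,1.62])
d=m[:2]-p[:2];a,b=np.cos(p[2]),np.sin(p[2])
print('rel',1000*(a*d[0]+b*d[1]),1000*(-b*d[0]+a*d[1]),np.degrees(m[2]-p[2]))
# lane check: plate sides in w3
g=cv2.cvtColor(c['image'],cv2.COLOR_BGR2GRAY).astype(int)
for v,a,b in[(60,10,35),(60,590,615)]: print(g[v-1:v+2,a:b].mean(0).astype(int).tolist())
E
python3 m4.py
```

```text
[ 0.54951233 -0.12866767  1.6244594 ] [-1.5 -1.5  1.6  1.4  0.  -0. ]
rel -154.01619800527183 -7.388634911133567 4.776141960026962
[68, 69, 68, 69, 72, 70, 72, 72, 97, 108, 110, 110, 110, 110, 109, 110, 111, 111, 110, 111, 110, 109, 111, 111, 110]
[207, 206, 207, 206, 206, 207, 191, 169, 173, 173, 171, 169, 166, 164, 162, 159, 157, 156, 157, 157, 159, 160, 160, 162, 161]
```

move_arm(targets=[[[0.5, -0.05, 0], [0, 0, 0.0056], 80], [[0.5, -0.05, 0], [0, 0, 0.0056], 80], [[0.5, -0.05, 0], [0, 0, 0.0056], 80], [[0.5, -0.06, 0], [0, 0, 0.0056], 80], [[0.5, -0.06, 0], [0, 0, 0.0056], 80], [[0.5, -0.06, 0], [0, 0, 0.0056], 80], [[0.5, -0.07, 0], [0, 0, 0.0056], 80], [[0.5, -0.07, 0], [0, 0, 0.0056], 80], [[0.5, -0.07, 0], [0, 0, 0.0056], 80], [[0.5, -0.08, 0], [0, 0, 0.0056], 80], [[0.5, -0.08, 0], [0, 0, 0.0056], 80], [[0.5, -0.08, 0], [0, 0, 0.0056], 80], [[0.5, -0.09, 0], [0, 0, 0.0056], 80], [[0.5, -0.09, 0], [0, 0, 0.0056], 80], [[0.5, -0.09, 0], [0, 0, 0.0056], 80], [[0, 0, 0], [0, 0, 0], 80]])

```text
time: 7.98
ee_pos: [0.5413, -0.1398, 0.0145]
eef_rot: [0.717, 0.697, 0.0, -0.0]
ft_force: [0.8, 0.0, -0.5]
width: 0.0696
grip_force: 0.2
```

```bash
python3 st.py
```

```text
t 7.975 tcp [ 0.54131325 -0.13979212  0.01447722] station x,y mm -165.37918677498445 0.47652737207361584 yaw rel 0.03656866815971682 F [ 0.82600241  0.01611724 -0.48852263]
```

move_arm(targets=[[[-1, 0, 0], [0, 0, 0], 80], [[-1, 0, -2], [0, 0, 0], 80], [[0, 0, -5], [0, 0, 0], 80], [[0, 0, -5], [0, 0, 0], 80], [[3, 0, -5], [0, 0, 0], 80], [[4, 0, -5], [0, 0, 0], 80], [[4, 0, -5], [0, 0, 0], 80], [[2, 0, -2], [0, 0, 0], 80], [[0, 0, 0], [0, 0, 0], 80], [[0, 0, 0], [0, 0, 0], 80]])

```text
time: 9.22
ee_pos: [0.5442, -0.0346, 0.3006]
eef_rot: [0.718, 0.696, -0.001, -0.001]
ft_force: [0.1, -0.0, -0.7]
width: 0.0698
grip_force: 0.0
```

```bash
python3 st.py; python3 - <<'E'
from h import *
import pickle
c=cam('wrist','w4.png');pickle.dump(c,open('w4.pkl','wb'))
E
```

```text
t 9.225 tcp [ 0.54419635 -0.03456279  0.30061776] station x,y mm -60.11064176973812 0.7191633079390134 yaw rel -0.10274186364101467 F [ 0.10940259 -0.04438607 -0.65749592]
```

View pics/w4.png

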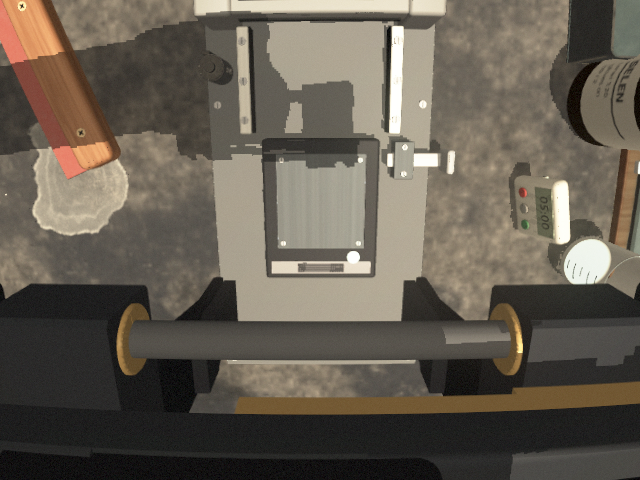

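Whole magazine (u 263–379, v 139–277) is before the mouth between guides (white inner edges u≈249 and ≈390). Measure precisely.

```bash
python3 - <<'E'
import pickle,cv2
c=pickle.load(open('w4.pkl','rb'));g=cv2.cvtColor(c['image'],cv2.COLOR_BGR2GRAY).astype(int)
for v,a,b in[(45,242,258),(110,242,258),(45,380,396),(110,380,396),(180,208,222),(250,210,225),(70,426,440),(230,416,432),(170,258,270),(250,258,272),(170,370,384),(250,370,384)]:
    print('row',v,a,g[v-1:v+2,a:b].mean(0).astype(int).tolist())
for u,a,b in[(246,125,140),(393,125,140),(290,130,146),(350,130,146),(290,268,284),(365,268,284)]: print('col',u,a,g[a:b,u-1:u+2].mean(1).astype(int).tolist())
E
```

```text
row 45 242 [170, 172, 181, 189, 188, 175, 112, 40, 28, 26, 31, 79, 92, 94, 92, 92]
row 110 242 [187, 186, 187, 184, 183, 185, 186, 179, 132, 63, 34, 36, 37, 75, 91, 95]
row 45 380 [168, 167, 165, 167, 116, 93, 62, 25, 20, 25, 31, 150, 211, 255, 255, 255]
row 110 380 [171, 170, 106, 102, 103, 59, 57, 56, 71, 112, 247, 254, 255, 255, 255, 255]
row 180 208 [122, 117, 114, 112, 110, 130, 155, 161, 160, 160, 160, 162, 160, 161]
row 250 210 [91, 89, 86, 88, 85, 87, 87, 85, 149, 162, 161, 160, 160, 160, 160]
row 70 426 [170, 169, 169, 171, 169, 168, 162, 109, 108, 112, 109, 110, 107, 107]
row 230 416 [170, 170, 170, 171, 172, 170, 172, 172, 128, 126, 127, 125, 124, 123, 122, 125]
row 170 258 [162, 160, 161, 157, 83, 55, 68, 82, 80, 82, 82, 81]
row 250 258 [163, 163, 163, 162, 162, 163, 154, 103, 64, 70, 82, 81, 81, 82]
row 170 370 [96, 98, 98, 98, 98, 99, 95, 81, 91, 143, 166, 168, 168, 169]
row 250 370 [96, 98, 95, 93, 85, 81, 130, 168, 170, 169, 169, 169, 168, 170]
col 246 125 [184, 184, 184, 185, 187, 186, 187, 178, 149, 108, 92, 93, 94, 93, 93]
col 393 125 [255, 255, 255, 255, 255, 255, 255, 253, 216, 167, 168, 126, 102, 103, 96]
col 290 130 [160, 161, 160, 99, 93, 93, 95, 93, 42, 47, 64, 48, 48, 49, 48, 51]
col 350 130 [98, 98, 97, 98, 97, 99, 98, 98, 51, 52, 55, 56, 56, 58, 57, 57]
col 290 268 [219, 218, 218, 217, 216, 159, 88, 84, 76, 115, 151, 165, 165, 165, 166, 163]
col 365 268 [225, 225, 224, 224, 223, 163, 95, 95, 85, 122, 160, 169, 169, 171, 169, 170]
```

```bash
cat > m5.py <<'E'
from fit2 import *
c=pickle.load(open('w4.pkl','rb'))
p=fit([(c,212.9,180,.004,1,118),(c,217.6,250,.004,1,118),(c,432.6,70,.004,1,-118),(c,423.5,230,.004,1,-118)]
 +[(c,u,v,.024,1,69) for u,v in((247.8,45),(250,110))]+[(c,u,v,.024,1,-69) for u,v in((390.8,45),(389.3,110))]
 +[(c,246,133.1,.024,0,0),(c,393,132.9,.024,0,0)],[.546,.026,1.541])
m=fit([(c,u,v,.03,1,60) for u,v in((261.6,170),(264.8,250))]+[(c,u,v,.03,1,-60) for u,v in((378.8,170),(375.8,250))]+[(c,290,276.8,.03,0,-75),(c,365,276.8,.03,0,-75),(c,290,137.7,.004,0,75),(c,350,137.7,.004,0,75)],[.55,-.06,1.54])
d=m[:2]-p[:2];a,b=np.cos(p[2]),np.sin(p[2])
print('rel',1000*(a*d[0]+b*d[1]),1000*(-b*d[0]+a*d[1]),np.degrees(m[2]-p[2]))
E
python3 m5.py
```

```text
[0.54666815 0.02577579 1.54282022] [-0.7 -0.5  0.5  1.1  0.9  1.  -1.  -1.3  0.2 -0.2]
[ 0.54478866 -0.05381299  1.54107134] [-0.  -0.2 -0.   0.3  1.2  1.  -1.  -1.2]
rel -79.61020751170942 -0.34753627938816134 -0.10020359594478755
```

move_arm(targets=[[[-4, 0, 3], [0, 0, 0], 80], [[-4, 0.1, 5], [0, 0, -0.003], 80], [[-4, 0, 5], [0, 0, 0], 80], [[0, 0, 5], [0, 0, 0], 80], [[0, 0, 5], [0, 0, 0], 80], [[0, 0, 3.6], [0, 0, 0], 80], [[0, 0, 2], [0, 0, 0], 80], [[0, 0, 0], [0, 0, 0], 80], [[0, 0, 0], [0, 0, 0], 80]])

```text
time: 10.4
ee_pos: [0.5431, -0.1514, 0.0198]
eef_rot: [0.717, 0.697, 0.0, 0.001]
ft_force: [0.3, 0.3, -0.4]
width: 0.0697
grip_force: 0.0
```

```bash
sed -i 's/1.5411\]/1.5425]/' st.py; python3 st.py
```

```text
t 10.4 tcp [ 0.5430529  -0.15138885  0.01981016] station x,y mm -176.92122945944496 -1.3589968134436783 yaw rel 0.05821789639266228 F [ 0.29923165  0.2696378  -0.36050127]
```

move_arm(targets=[[[0.4, 0, 0.4], [0, 0, 0], 80], [[0.5, 0, 0], [0, 0, 0], 80], [[0.5, 0, 0], [0, 0, 0], 80], [[0.5, 0, 0], [0, 0, 0], 80], [[0.6, 0, 0], [0, 0, 0], 80], [[0.6, 0, 0], [0, 0, 0], 80], [[0.6, 0, 0], [0, 0, 0], 80], [[0.6, 0, 0], [0, 0, 0], 80], [[0.6, 0, 0], [0, 0, 0], 80], [[0.6, 0, 0], [0, 0, 0], 80], [[0.6, 0, 0], [0, 0, 0], 80], [[0.5, 0, 0], [0, 0, 0], 80], [[0, 0, 0], [0, 0, 0], 80]])

```text
time: 12.02
ee_pos: [0.5443, -0.0848, 0.0149]
eef_rot: [0.717, 0.698, 0.0, 0.0]
ft_force: [-0.0, -1.9, 1.9]
width: 0.0696
grip_force: 1.0
```

```bash
python3 st.py
```

```text
t 12.025 tcp [ 0.54426632 -0.08476229  0.01486466] station x,y mm -110.28700938296569 -0.6868956426446973 yaw rel 0.08691927931796783 F [-0.03035382 -1.91424089  1.90897463]
```

move_arm(targets=[[[0.6, 0, 0], [0, 0, 0.001], 80], [[0.6, 0.01, 0], [0, 0, 0], 80], [[0.6, 0, 0], [0, 0, 0], 80], [[0.6, 0.01, 0], [0, 0, 0], 80], [[0.6, 0, 0], [0, 0, 0], 80], [[0.6, 0.01, 0], [0, 0, 0], 80], [[0.6, 0, 0], [0, 0, 0], 80], [[0.6, 0.01, 0], [0, 0, 0], 80], [[0.6, 0, 0], [0, 0, 0], 80], [[0.6, 0.01, 0], [0, 0, 0], 80], [[0.5, 0, 0], [0, 0, 0], 80], [[0.5, 0, 0], [0, 0, 0], 80], [[0.4, 0, 0], [0, 0, 0], 80], [[0, 0, 0], [0, 0, 0], 80]])

```text
time: 13.78
ee_pos: [0.5467, -0.0112, 0.0148]
eef_rot: [0.717, 0.697, 0.0, 0.0]
ft_force: [0.7, -4.0, 2.1]
width: 0.0697
grip_force: 1.8
```

```bash
python3 st.py
```

```text
t 13.775 tcp [ 0.54673028 -0.01119684  0.01475128] station x,y mm -36.68129227835019 -1.0685156656320678 yaw rel 0.00476097186886193 F [ 0.71839476 -4.02100769  2.14973464]
```

move_arm(targets=[[[0.25, 0, 0], [0, 0, 0], 80], [[0.25, 0, 0], [0, 0, 0], 80], [[0.2, 0, 0], [0, 0, 0], 80], [[0.15, 0, 0], [0, 0, 0], 80], [[0.1, 0, 0], [0, 0, 0], 80], [[0, 0, 0], [0, 0, 0], 80]])

```text
time: 14.52
ee_pos: [0.5469, -0.0024, 0.0147]
eef_rot: [0.717, 0.697, -0.0, 0.0]
ft_force: [-0.9, -5.7, 3.6]
width: 0.0696
grip_force: 2.8
```

move_arm(targets=[[[0.1, 0, 0], [0, 0, 0], 80], [[0.1, 0, 0], [0, 0, 0], 80], [[0, 0, 0], [0, 0, 0], 80]])

```text
time: 14.9
ee_pos: [0.547, -0.0004, 0.0147]
eef_rot: [0.717, 0.697, -0.0, 0.0]
ft_force: [0.7, -5.4, 4.9]
width: 0.0692
grip_force: 2.8
```

move_arm(targets=[[[0.1, 0, 0], [0, 0, 0], 80], [[0.1, 0, 0], [0, 0, 0], 80], [[0, 0, 0], [0, 0, 0], 80]])

```text
time: 15.28
ee_pos: [0.547, 0.0001, 0.0147]
eef_rot: [0.718, 0.697, -0.001, 0.001]
ft_force: [-0.6, -10.3, 5.0]
width: 0.07
grip_force: 4.9
```

move_arm(targets=[[[0.1, 0, 0], [0, 0, 0], 80], [[0.1, 0, 0], [0, 0, 0], 80], [[0, 0, 0], [0, 0, 0], 80]])

```text
time: 15.65
ee_pos: [0.547, 0.0002, 0.0147]
eef_rot: [0.718, 0.696, -0.002, 0.002]
ft_force: [-1.1, -15.5, 6.4]
width: 0.0697
grip_force: 7.8
```

move_arm(targets=[[[0.1, 0, 0], [0, 0, 0], 80], [[0, 0, 0], [0, 0, 0], 80], [[-0.6, 0, 0], [0, 0, 0], 80], [[-1.2, 0, 0], [0, 0, 0], 80], [[-2, 0, 0], [0, 0, 0], 80], [[-1, 0, -3], [0, 0, 0], 80], [[0, 0, -5], [0, 0, 0], 80], [[0, 0, -5], [0, 0, 0], 80], [[0, 0, -5], [0, 0, 0], 80], [[0, 0, 0], [0, 0, 0], 80], [[0, 0, 0], [0, 0, 0], 0]])

```text
time: 17.02
ee_pos: [0.5452, -0.0425, 0.1937]
eef_rot: [0.717, 0.697, -0.0, -0.0]
ft_force: [-0.9, -1.1, -0.4]
width: 0.0651
grip_force: 0.0
```

```bash
python3 st.py; python3 - <<'E'
from h import *
import pickle
c=cam('wrist','w5.png');pickle.dump(c,open('w5.pkl','wb'))
E
```

```text
t 17.025 tcp [ 0.54522769 -0.04253544  0.19373269] station x,y mm -68.04986423463463 -0.45317442231291555 yaw rel 0.02921684154830473 F [-0.91127189 -1.0531238  -0.37712018]
```

View pics/w5.png

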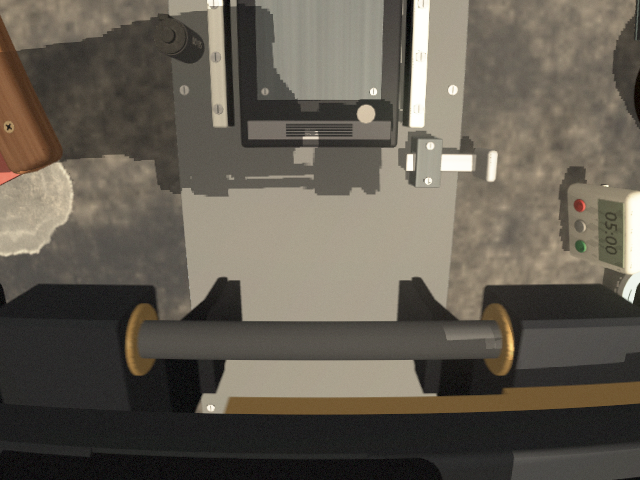

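The magazine sits between the guides (u 241–397 inside 229–406), tail edge level at v≈147; bolt tab at (491,166), open.

```bash
python3 - <<'E'
from fit2 import *
c=pickle.load(open('w5.pkl','rb'));p=np.array([.5467,.0257,1.5425])
for n,u,v,z in[('tailL',262,147,.03),('tailR',380,147,.03),('mouthL',222,126.5,.024),('mouthR',418,126.5,.024),('magL',240.5,120,.03),('magR',397.5,120,.03),('tab',497,166,.047),('tabtop',492,151,.047),('tabbot',492,181,.047),('timer',569,220,0.),('timertop',572,215,.069)]:
    print(n,np.round(loc(p,c,u,v,z),1),np.round(back(c,[(u,v)],z)[0],3))
g=cv2.cvtColor(c['image'],cv2.COLOR_BGR2GRAY).astype(int)
for u in(262,380,222,418):print(u,g[120:156,u-1:u+2].mean(1).astype(int).tolist())
E
```

```text
tailL [-15.4  42.5] [0.504 0.012 0.03 ]
tailR [-15.4 -47.3] [0.594 0.009 0.03 ]
mouthL [ 0.1 73.7] [0.473 0.028 0.024]
mouthR [  0. -77.] [0.624 0.024 0.024]
magL [ 4.8 58.1] [0.489 0.032 0.03 ]
magR [  4.7 -59.9] [0.607 0.029 0.03 ]
tab [ -27.3 -132.5] [ 0.678 -0.005  0.047]
tabtop [ -16.4 -127.6] [0.674 0.006 0.047]
tabbot [ -38.5 -129.8] [ 0.675 -0.016  0.047]
timer [ -79.  -224.7] [ 0.769 -0.06   0.   ]
timertop [ -59.3 -183.1] [ 0.728 -0.039  0.069]
262 [69, 103, 114, 115, 112, 112, 112, 114, 113, 112, 113, 113, 114, 113, 113, 112, 112, 114, 114, 77, 45, 43, 45, 43, 42, 39, 41, 67, 89, 90, 89, 89, 88, 87, 90, 89]
380 [66, 103, 120, 119, 119, 119, 118, 117, 118, 118, 117, 117, 117, 117, 118, 118, 118, 117, 117, 89, 55, 55, 56, 57, 55, 54, 51, 78, 110, 107, 106, 106, 105, 106, 106, 106]
222 [182, 181, 182, 183, 183, 178, 157, 126, 89, 87, 87, 89, 88, 88, 87, 88, 86, 89, 90, 89, 88, 89, 86, 87, 87, 88, 87, 86, 88, 89, 89, 89, 89, 90, 88, 89]
418 [255, 254, 254, 254, 254, 254, 252, 218, 163, 163, 144, 99, 100, 98, 98, 94, 92, 86, 95, 126, 139, 141, 140, 145, 144, 146, 147, 149, 150, 155, 154, 155, 156, 157, 158, 158]
```

move_arm(targets=[[[0, 0, 0], [0, 0, -0.1745], 0], [[0, 0, 0], [0, 0, -0.1745], 0], [[0, 0, 0], [0, 0, -0.1745], 0], [[0, 0, 0], [0, 0, -0.1745], 0], [[0, 0, 0], [0, 0, -0.1745], 0], [[0, 0, 0], [0, 0, -0.1745], 0], [[0, 0, 0], [0, 0, -0.1745], 0], [[0, 0, 0], [0, 0, -0.1745], 0], [[0, 0, 0], [0, 0, -0.1745], 0], [[-4.1, 1, 0], [0, 0, 0], 0], [[-4.1, 1, 0], [0, 0, 0], 0], [[-4.1, 1, 0], [0, 0, 0], 0], [[-4.1, 1.1, 0], [0, 0, 0], 0], [[0, 0, 3], [0, 0, 0], 0], [[0, 0, 3], [0, 0, 0], 0], [[0, 0, 0], [0, 0, 0], 0]])

```text
time: 19.08
ee_pos: [0.7086, -0.0063, 0.1302]
eef_rot: [0.014, 1.0, -0.0, -0.003]
ft_force: [0.0, -0.0, -0.3]
width: 0.0009
grip_force: 0.0
```

```bash
python3 st.py; python3 -c "
from h import *
print(r.read_state()['joint_positions'],r.read_state()['width'])"
```

```text
t 19.075 tcp [ 0.70863809 -0.00629645  0.13019967] station x,y mm -27.202080707075435 -162.77286246521336 yaw rel 90.0485003133608 F [ 0.01197093 -0.00521916 -0.26319849]
[ 0.41551703  0.69367708 -0.7516993   1.27897199  0.46246162  1.34925841
  1.22328537] 0.0009441371958652199
```

move_arm(targets=[[[0, 0, 4], [0, 0, 0], 0], [[0, 0, 4], [0, 0, 0], 0], [[0, 0, 2], [0, 0, 0], 0], [[0, 0, 0], [0, 0, 0], 0], [[0.5, 0, 0], [0, 0, 0], 0], [[0.5, 0, 0], [0, 0, 0], 0], [[0.5, 0, 0], [0, 0, 0], 0], [[0.4, 0, 0], [0, 0, 0], 0], [[0.4, 0, 0], [0, 0, 0], 0], [[0.4, 0, 0], [0, 0, 0], 0], [[0.4, 0, 0], [0, 0, 0], 0], [[0, 0, 0], [0, 0, 0], 0]])

```text
time: 20.58
ee_pos: [0.6794, -0.0054, 0.0345]
eef_rot: [0.014, 1.0, -0.0, -0.0]
ft_force: [-0.2, 0.1, -0.4]
width: 0.0004
grip_force: 0.1
```

```bash
python3 st.py
```

```text
t 20.575 tcp [ 0.67937564 -0.00535225  0.03449145] station x,y mm -27.08616762813317 -133.49542021921474 yaw rel 90.00336416470209 F [-0.20550758  0.10320069 -0.37032534]
```

move_arm(targets=[[[-0.2, 0, 0], [0, 0, 0], 0], [[0, 0, 0.7], [0, 0, 0], 0], [[0.4, 0, 0], [0, 0, 0], 0], [[0.3, 0, 0], [0, 0, 0], 0], [[0.3, 0, 0], [0, 0, 0], 0]])

```text
time: 21.2
ee_pos: [0.6717, -0.005, 0.0277]
eef_rot: [0.014, 1.0, 0.0, 0.0]
ft_force: [1.9, 0.4, -1.1]
width: 0.0004
grip_force: 0.8
```

```bash
python3 st.py; python3 - <<'E'
from h import *
import pickle
c=cam('wrist','w6.png');pickle.dump(c,open('w6.pkl','wb'))
c=cam('side','s6.png')
a=cv2.resize(c['image'][200:320,330:450],(400,400),interpolation=2);b=cv2.resize(cv2.imread('pics/w6.png'),(400,300))
o=np.zeros((400,800,3),np.uint8);o[:,:400]=a;o[:300,400:]=b;cv2.imwrite('pics/m6.png',o)
E
```

```text
t 21.2 tcp [ 0.67171153 -0.00501008  0.02766862] station x,y mm -26.96097262734306 -125.8246951909922 yaw rel 90.00382591317545 F [ 1.89957365  0.36466524 -1.0780252 ]
```

View pics/m6.png

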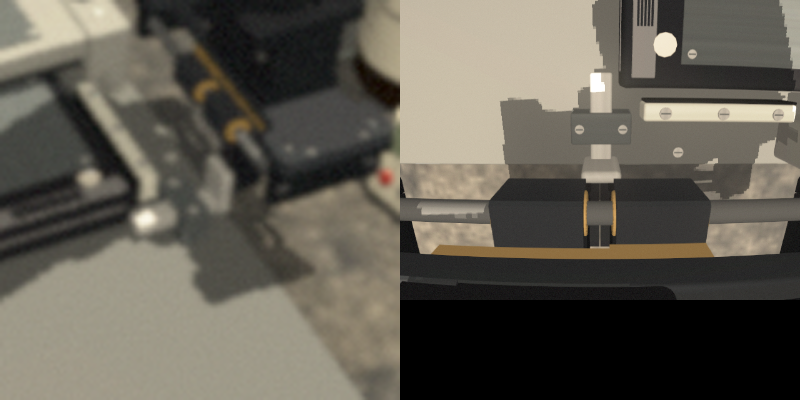

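The wrist half shows the fingertips on the tab (600,170) and the bolt nose extended behind the tail (600,80). Push on to the end stop.

move_arm(targets=[[[0.2, 0, 0], [0, 0, 0], 0], [[0.2, 0, 0], [0, 0, 0], 0], [[0.1, 0, 0], [0, 0, 0], 0], [[0, 0, 0], [0, 0, 0], 0]])

```text
time: 21.8
ee_pos: [0.6667, -0.005, 0.0277]
eef_rot: [0.014, 1.0, -0.0, 0.0]
ft_force: [0.7, -0.8, 1.4]
width: 0.0004
grip_force: 0.4
```

move_arm(targets=[[[0.1, 0, 0], [0, 0, 0], 0], [[0.1, 0, 0], [0, 0, 0], 0], [[0, 0, 0], [0, 0, 0], 0]])

```text
time: 22.18
ee_pos: [0.6665, -0.0049, 0.0279]
eef_rot: [0.014, 1.0, 0.0, 0.002]
ft_force: [10.1, 0.3, -4.0]
width: -0.0001
grip_force: 4.7
```

move_arm(targets=[[[0.1, 0, 0], [0, 0, 0], 0], [[0.1, 0, 0], [0, 0, 0], 0], [[0, 0, 0], [0, 0, 0], 0]])

```text
time: 22.55
ee_pos: [0.6663, -0.005, 0.0281]
eef_rot: [0.014, 1.0, 0.001, 0.004]
ft_force: [17.9, 0.5, -10.2]
width: 0.0005
grip_force: 9.3
```

```bash
python3 st.py
```

```text
t 22.55 tcp [ 0.66631948 -0.00497699  0.0281278 ] station x,y mm -27.080450595368546 -120.43386392435592 yaw rel 89.96534467657283 F [ 17.852441     0.49129121 -10.21810758]
```

move_arm(targets=[[[-0.5, 0, 0], [0, 0, 0], 0], [[-1.5, 0, 0], [0, 0, 0], 0], [[-1.5, 0, 0], [0, 0, 0], 0], [[0, 0, -4], [0, 0, 0], 0], [[0, 0, -5], [0, 0, 0], 0], [[0, 0, -5], [0, 0, 0], 0], [[0, 0, -3], [0, 0, 0], 0], [[0, 0, 0], [0, 0, 0], 0], [[0, 0, 0], [0, 0, 0], 0]])

```text
time: 23.68
ee_pos: [0.6971, -0.0059, 0.1964]
eef_rot: [0.014, 1.0, -0.0, -0.001]
ft_force: [-1.1, 0.7, 0.0]
width: 0.0003
grip_force: 0.0
```

```bash
python3 st.py; python3 - <<'E'
from h import *
import pickle
c=cam('wrist','w7.png');pickle.dump(c,open('w7.pkl','wb'))
E
```

```text
t 23.675 tcp [ 0.69713186 -0.00585259  0.19640519] station x,y mm -27.08394132812797 -151.25868829072976 yaw rel 90.01295588284428 F [-1.13143496  0.71237588  0.02182275]
```

View pics/w7.png

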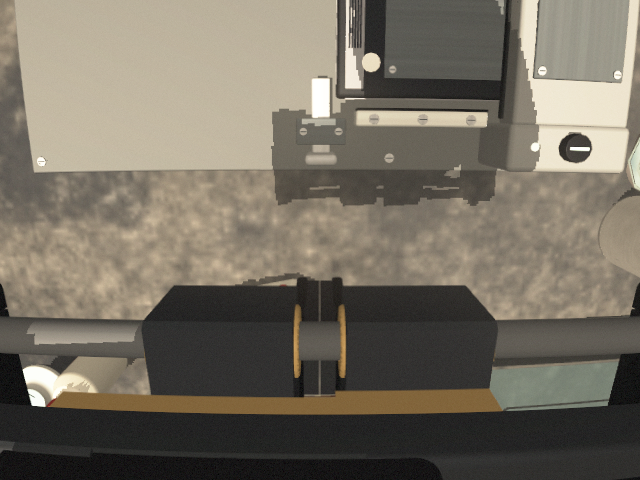

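The bolt nose (320,95) lies behind the tail (u≈337) and the tab (320,160) is in near the bracket. Check the numbers, then hand in if good.

```bash
python3 - <<'E'
from fit2 import *
c=pickle.load(open('w7.pkl','rb'));p=np.array([.5467,.0257,1.5425])
a=loc(p,c,320,164.5,.047);t=[loc(p,c,337,v,.03) for v in(40,90)]
print(a,t)
if a[1]>-114 and all(abs(q[0]+15)<3 for q in t): print(r.close_job())
E
```

```text
[ -27.87702252 -109.86401434] [array([-15.38289675, -20.67289745]), array([-15.13821462, -56.11269389])]
the job is handed in; nothing more can be done
None
```

The job is handed in: the magazine is home against the stops (tail measured at station x ≈ -15 mm, centred to about 1 mm), and the bolt is fully shut behind it (tab face at y ≈ -110 mm). I saw no guide contact in the pictures taken between pushes, and nothing else on the worktop was touched as far as I could see; the result of the judging was not returned.

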